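Check the probe thermometer in the well, then hold it poised over the cup

TASK

Take the probe thermometer out of its tall stand and push its probe right down to the bottom of the check well, the short stout cylinder with the funnel mouth. Then draw it out, carry it over the stack of bowls and finish while still holding it, upright and still, with the tip of the probe about 15 mm (a finger's width) above the rim of the small steel cup on the kitchen scale, over the middle of its mouth. The thermometer must not touch the bowls, the scale or the cup, and nothing else on the table is to be shifted.

Things in the scene. Friction and masses are not known exactly. Their poses are not given: they have to be found in the camera images.
- thermometer: White probe thermometer, 60 g, 198 mm long, parked upright in the stand, handle up, blunt lower end resting on the stand, leaning about 1 degree. Own +x runs from probe tip to handle end (up at the start). Own frame, mm: handle x 14..99, y -13..13, z 0..16 (display on +z); probe 5.3 in diameter, from x 14, z 7.5 to the tip at x -99, z 5.4. Grip the handle across its 16 or 26 mm. Heading varies.
- probe_tip (a point): Centre of the flat end of the thermometer's probe: its lowest point, 113 mm below the handle's lower end, about 12 mm above the table at the start. Fixed to the thermometer.
- handle_mid (a point): Middle of the thermometer's handle: 156 mm above the probe tip when upright and 2.6 mm to its +z side; about 168 mm above the table at the start. The handle reaches 42 mm up and down from here.
- stand: Parking stand, fixed: plain steel tube 32 mm in diameter with a vertical bore of 9 mm, on a dark round foot 80 mm wide; 128 mm high. Origin: centre of its underside, bore axis vertical through it. The stand and the check well may change places.
- check_well: Check well, fixed: stout ribbed aluminium cylinder 51 mm in diameter on a dark round foot 80 mm wide, 92 mm high, with a funnel on top. Origin: centre of its underside, bore axis vertical through it.
- well_mouth (a point): Centre of the check well's mouth, 92 mm above the table. The steel funnel there is 24 mm wide inside at its top and narrows over 12 mm to the 11 mm bore.
- well_floor (a point): Centre of the floor of the check well's bore, 10 mm above the table, 82 mm below the mouth.
- scale: Kitchen scale, fixed, 215 x 165 mm, flat platform 40 mm above the table. Origin: centre of its underside.
- cup: Small steel cup, 64 mm wide at the rim, 36 mm high, open at the top, loose on the scale's platform. (A second such cup on the table at the right is only a bystander.) Origin: centre of its underside.
- cup_mouth (a point): Centre of the cup's mouth, level with its rim (36 mm above its underside, 76 mm above the table).
- bowls: Stack of bowls, fixed, 141 mm wide, 115 mm high, between the check well and the scale. Origin: centre of its underside. A fixed steel canister, 112 mm wide and 130 mm high, stands beside it, nearer the robot.
- spice_pot: Lift-out pot, 112 x 70 x 61 mm, on the table at the right edge: a bystander.
- carton: Small carton, 42 x 62 x 126 mm, behind the scale at the left: a bystander.

How it is judged:
By the outcome, as a careful person would: the job done as asked, in the order asked, and still so for the second after the job is handed in, while the arm keeps its last pose, push and grip.
It also fails if it takes over 58 s, if anything falls off the work surface, if the arm or the gripper's body presses on something with over 40 N, if the wrist force passes 120 N, or if a joint passes its speed limit or range.

ROBOT

A 7-joint arm with a two-finger parallel gripper is mounted at the origin on the work surface; the furniture and walls round the work are solid. World frame = base frame: x ahead of the robot, y to its left, z up, the work surface at z = 0. Lengths are in m, angles in rad, forces in N, time in s.
With the tool pointing down it reaches from about 0.4 to 0.85 m from the base axis. Payload 10.4 kg.
Tool frame: the origin (TCP) lies at the very end of the fingers, on their centre line; the grasp point (between the pads) lies 19 mm behind it; y points along the fingers, x is the direction in which the jaws open and shut, and the axes are right-handed (so a half turn about y gives the same grasp; the last joint's range is limited). The gripper opens to 85 mm and grips with 20 to 120 N. Pads are 22 mm wide; open, the fingers measure 114 mm over their backs; the gripper's body (76 mm by 85 mm) begins 54 mm behind the grasp point. The pads swing forward as they close: fully open they stand 13 mm farther back than shut.
Start: joints at [1.28, 0.332, -0.065, 1.46, 0.022, 1.35, -0.088], TCP at [0.165, -0.603, 0.231] pointing down, gripper open.
Joint ranges: [-2.6, 2.6], [-0.5, 2.12], [-1.47, 1.34], [0.16, 2.42], [-1.27, 4.41], [0.06, 2.06], [-2.6, 2.6]. Speed limits (rad/s): [2.22, 2.22, 2.79, 2.79, 3.14, 3.14, 3.14].

INTERFACE

Orientations are given as a rotation vector (axis times angle).
In Python, from cell import robot, viewer, order gives the robot as it stands.
- The arm moves only by the shell command python3 -m jog 'ROWS' [OPENING] [FORCE]. ROWS is JSON, one flat list of numbers, 6 for each row, row after row: the shift along the tool's x, y, z in cm, then the turn, a rotation vector about the tool's x, y, z in rad. In form: [dx, dy, dz, wx, wy, wz, dx, dy, dz, wx, wy, wz, ...]. A call has 1 to 12 rows; each row shifts and turns the commanded pose from where the row before left it, along the tool's axes as they then stand; what a row does not reach is not made up. A row lasts 1/8 s, in which the tool goes at most 62.5 mm and 10.7 degrees, less where a joint would pass 70% of its speed; a pose out of reach is approached as far as the arm can. A call with a gripper value outside its range is refused whole. OPENING is the finger opening in cm, from 0 to 8.54, set as the call begins (- or left out, the last holds). The fingers move at their own pace and stop on an object; FORCE is the grip in N (left out, the last holds). Time passes only in rows, so rows that do not move let the fingers close. It gives the time, the measured TCP pose, the force and the opening at its end, in the units of the state.
- robot.get_obs(): the state, without advancing time (a new reading comes with each control period).
- viewer.camera(name): name is "scene" or "top" or "wrist"; returns a dict with "pixels" (400x640x3 uint8, red, green, blue), "K" (3x3 intrinsics, pixels), "origin" and "rotation" of the camera in the world; the wrist camera has in their place "mount" (4x4, takes a point from camera to tool coordinates, whose origin is the TCP and whose axes are the tool frame's). Camera axes: x right, y down, z forward; pixel columns grow to the right and rows downward; lengths in m; the calibration is good to about 2 mm. The wrist camera is an equidistant fisheye: a pixel r from the principal point sees the ray r / f radians off the axis. A picture is of the moment at which its call begins: read the wrist's pose just before it. There is no depth.
- order.finish_job(): hands the job in, once; it reports no verdict.
The state is a dict: "clock": time; "q": joint angles; "qvel": joint speeds; "effort": joint torques, N m; "position": TCP position; "orientation": TCP orientation; "force": force on the tool from outside, world axes, zero at the start; "ft_torque": the same for the moment, N m; "width": finger opening in m.
Only numpy, scipy, OpenCV 4.12 (cv2) and the standard library are available. Lean on these libraries where they do the work, as an engineer would, in place of code of your own. Each camera call takes 0.05 s, during which the arm holds its last target.

## Working session

There is one attempt and no reset: what is moved stays moved. The work goes in short steps, Python scripts to look and compute and a shell command to move; the robot and the scene stay as the last step left them, time stands still between calls to the robot, and variables do not carry over. Pictures are saved under pics/ and viewed, and the job is handed in when it is done.

```bash
ls; mkdir -p pics
cat > h.py <<'E'
import numpy as np, cv2
from scipy.spatial.transform import Rotation as R
from cell import robot, viewer, order
def snap(name,fn):
    o=robot.get_obs(); c=viewer.camera(name)
    cv2.imwrite(fn,c["pixels"][:,:,::-1])
    np.savez(fn.replace('.png','.npz'),**{k:np.array(v) for k,v in c.items()},tp=o["position"],to=o["orientation"])
    return c,o
def load(fn): return dict(np.load(fn.replace('.png','.npz')))
def ray(c,u,v):
    d=np.linalg.inv(c["K"])@[u,v,1]; d=c["rotation"]@d
    return c["origin"],d/np.linalg.norm(d)
def onz(c,u,v,z):
    o,d=ray(c,u,v); return o+d*(z-o[2])/d[2]
def proj(c,p):
    q=c["rotation"].T@(np.array(p)-c["origin"]); q=c["K"]@q; return q[:2]/q[2]
def wray(c,u,v):
    K=c["K"]; x=(u-K[0,2])/K[0,0]; y=(v-K[1,2])/K[1,1]; t=np.hypot(x,y)
    d=np.array([x/t*np.sin(t),y/t*np.sin(t),np.cos(t)]) if t>0 else np.array([0,0,1.])
    Rt=R.from_rotvec(c["to"]).as_matrix(); M=c["mount"]
    return Rt@M[:3,3]+c["tp"], Rt@M[:3,:3]@d
def wproj(c,p):
    Rt=R.from_rotvec(c["to"]).as_matrix(); M=c["mount"]
    q=Rt.T@(np.array(p)-c["tp"]); q=M[:3,:3].T@(q-M[:3,3])
    t=np.arctan2(np.hypot(q[0],q[1]),q[2]); f=c["K"][0,0]; n=np.hypot(q[0],q[1])
    return np.array([c["K"][0,2]+f*t*q[0]/n,c["K"][1,2]+f*t*q[1]/n])
def near(a,b):
    (o1,d1),(o2,d2)=a,b
    A=np.stack([d1,-d2],1); s=np.linalg.lstsq(A,o2-o1,rcond=None)[0]
    p,q=o1+s[0]*d1,o2+s[1]*d2; return (p+q)/2,np.linalg.norm(p-q)
def crop(fn,u0,v0,u1,v1,k,out):
    i=cv2.imread(fn)[v0:v1,u0:u1]; cv2.imwrite(out,cv2.resize(i,None,fx=k,fy=k,interpolation=cv2.INTER_CUBIC))
E
python3 - <<'E'
from h import *
np.set_printoptions(precision=4,suppress=True)
for n in("scene","top","wrist"):
    c,o=snap(n,f"pics/{n}0.png")
    print(n,c["K"].tolist(),{k:np.array(c[k]).round(4).tolist() for k in c if k in("origin","rotation","mount")})
print({k:np.array(v).round(4).tolist() for k,v in o.items()})
print(R.from_rotvec(o["orientation"]).as_matrix())
E
```

```text
pics
scene [[442.8988721812162, 0.0, 318.5391977726419], [0.0, 442.8988721812162, 202.27993213869274], [0.0, 0.0, 1.0]] {'origin': [-0.5271, -0.4555, 0.8793], 'rotation': [-1.9344, 1.1833, -0.6173]}
top [[424.72505685901126, 0.0, 318.5863853198186], [0.0, 424.72505685901126, 201.65614728845847], [0.0, 0.0, 1.0]] {'origin': [0.3449, -0.0004, 1.4391], 'rotation': [-2.2168, 2.1817, -0.0417]}
wrist [[309.70691628693146, 0.0, 318.70335540374543], [0.0, 309.70691628693146, 204.85756097075463], [0.0, 0.0, 1.0]] {'mount': [[1.0, -0.0012, 0.0, -0.0003], [-0.0004, -0.2727, 0.9621, -0.1429], [-0.0012, -0.9621, -0.2727, 0.0699], [0.0, 0.0, 0.0, 1.0]]}
{'clock': 0.1, 'q': [1.2804, 0.3328, -0.0647, 1.4609, 0.0216, 1.3499, -0.0885], 'qvel': [0.0007, -0.0031, 0.0006, -0.0024, -0.0011, -0.0007, -0.001], 'effort': [0.001, -62.6747, 0.0488, -39.2432, 0.0162, 0.007, -0.0001], 'position': [0.1653, -0.6024, 0.2306], 'orientation': [-1.3233, 1.0104, -1.0087], 'force': [-0.0137, -0.2164, -1.0926], 'ft_torque': [-0.0459, 0.0088, 0.0219], 'width': 0.0856}
[[ 0.2646 -0.0004  0.9643]
 [-0.9643  0.0012  0.2646]
 [-0.0012 -1.     -0.    ]]
```

```bash
sed -i 's/return dict(np.load(fn.replace(.*$/\n    c=dict(np.load(fn.replace(".png",".npz")))\n    if "rotation" in c and c["rotation"].shape==(3,): c["rotation"]=R.from_rotvec(c["rotation"]).as_matrix()\n    return c/' h.py; python3 -c "import h"
```

```text
(no output)
```

View pics/scene0.png

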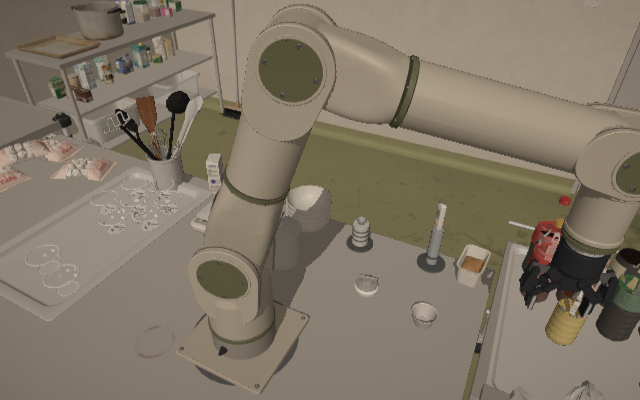

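View pics/top0.png

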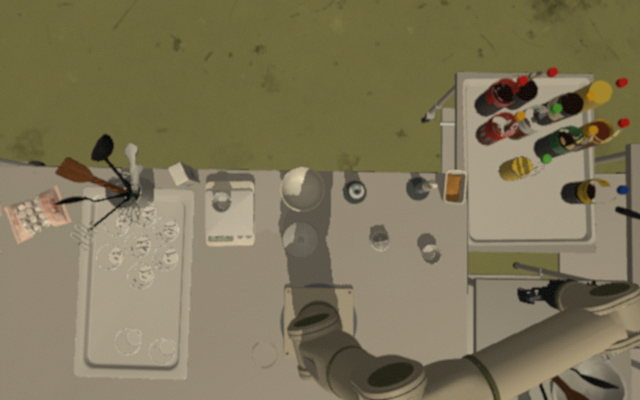

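View pics/wrist0.png

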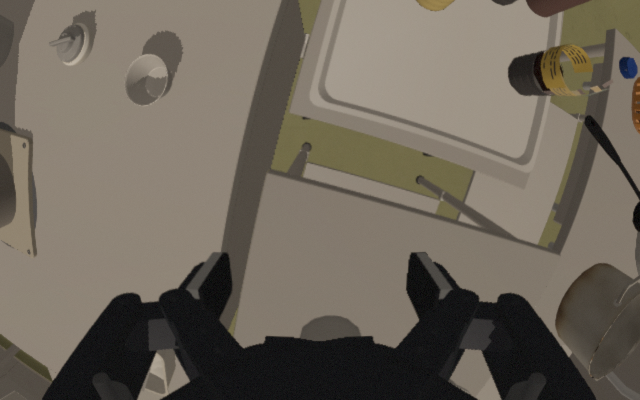

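Run:
```python
from h import *
crop("pics/top0.png",320,150,480,270,5,"pics/t0a.png")
crop("pics/top0.png",160,150,340,270,4,"pics/t0b.png")
crop("pics/scene0.png",330,180,500,310,4,"pics/s0a.png")
```

```text
(no output)
```

View pics/t0a.png

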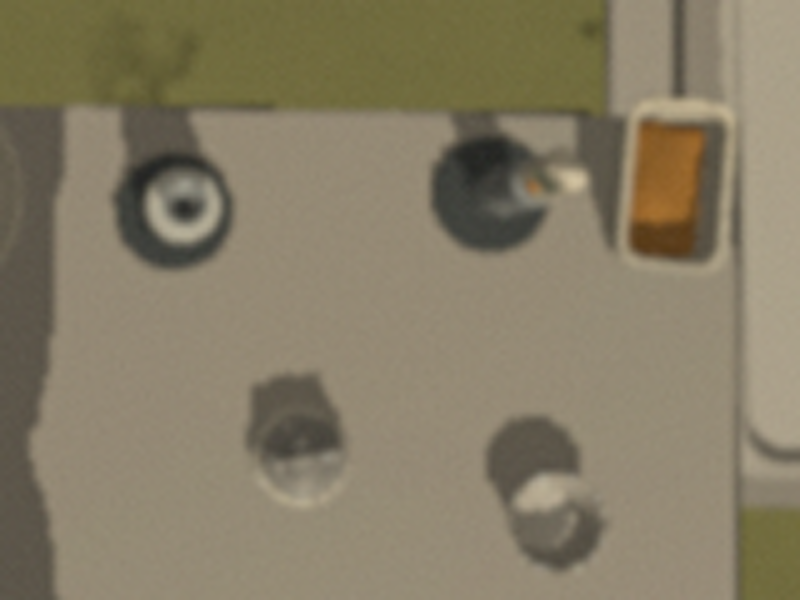

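View pics/t0b.png

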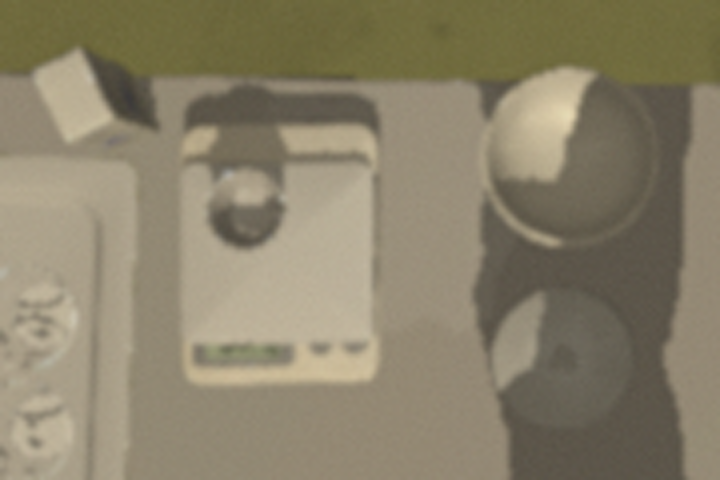

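View pics/s0a.png

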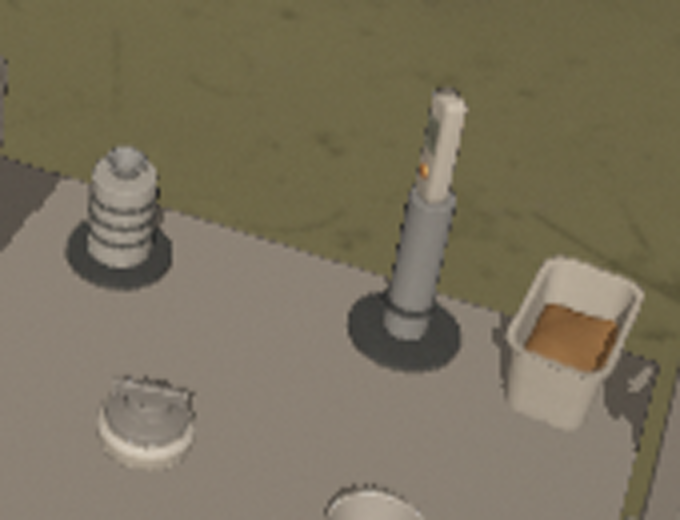

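Run:
```python
from h import *
np.set_printoptions(precision=4,suppress=True)
t=load("pics/top0.png"); s=load("pics/scene0.png")
A=lambda U,V,k,u0,v0:((U+.5)/k-.5+u0,(V+.5)/k-.5+v0)
ta=lambda U,V:A(U,V,5,320,150)
tb=lambda U,V:A(U,V,4,160,150)
sa=lambda U,V:A(U,V,4,330,180)
print("stand foot top",onz(t,*ta(490,192),.004),"scene",onz(s,*sa(405,331),.006))
print("well foot",onz(t,*ta(174,210),.004),onz(s,*sa(119,251),.006))
print("well mouth",onz(t,*ta(184,206),.092),onz(s,*sa(126,160),.092), near(ray(t,*ta(184,206)),ray(s,*sa(126,160))))
print("handle top",onz(t,*ta(572,178),.210),onz(s,*sa(448,97),.210),near(ray(t,*ta(572,178)),ray(s,*sa(448,97))))
print("stand top scene",onz(s,*sa(432,196),.128))
print("cup",onz(t,*tb(247,203),.076),"bowl",onz(t,*tb(571,157),.115),"scale",onz(t,*tb(280,255),.04),"can",onz(t,*tb(563,357),.13))
print("carton",onz(t,*tb(75,95),.126))
print("pot",onz(t,*ta(680,185),.06))
print("bystander2",onz(t,*ta(300,455),.036),onz(t,*ta(550,500),.036))
```

```text
stand foot top [ 0.4551 -0.33    0.004 ] scene [ 0.4437 -0.3331  0.006 ]
well foot [ 0.4395 -0.1163  0.004 ] [ 0.4298 -0.119   0.006 ]
well mouth [ 0.4363 -0.1156  0.092 ] [ 0.4303 -0.1184  0.092 ] (array([ 0.4367, -0.116 ,  0.0867]), np.float64(8.592427504583149e-05))
handle top [ 0.4482 -0.3301  0.21  ] [ 0.4441 -0.3283  0.21  ] (array([ 0.4478, -0.3292,  0.2081]), np.float64(0.0029104696782771044))
stand top scene [ 0.4453 -0.3314  0.128 ]
cup [0.3997 0.3166 0.076 ] bowl [0.4381 0.0552 0.115 ] scale [0.3587 0.2967 0.04  ] can [0.283 0.058 0.13 ]
carton [0.4795 0.4407 0.126 ]
pot [ 0.4573 -0.4406  0.06  ]
bystander2 [ 0.2771 -0.1987  0.036 ] [ 0.2502 -0.3634  0.036 ]
```

```bash
python3 -m jog '[0,-3.5,0,0,0,0, 0,-3.5,0,0,0,0, -2.2,0,3.3,0,0,0, -2.2,0,3.3,0,0,0, -2.2,0,3.3,0,0,0, -2.2,0,3.3,0,0,0, -2.2,0,3.3,0,0,0, -2.2,0,3.3,0,0,0, -2.2,0,3.3,0,0,0, -2.2,0,3.3,0,0,0, -1.9,0,3.3,0,0,0, 0,0,0,0,0,0]'
python3 - <<'E'
from h import *
c,o=snap("wrist","pics/w1.png"); print(o["position"],R.from_rotvec(o["orientation"]).as_matrix().round(3),o["q"],o["force"],o["clock"])
snap("scene","pics/s1.png")
E
```

```text
clock: 1.65
position: [0.4023, -0.3334, 0.3012]
orientation: [-1.325, 1.006, -1.005]
force: [-0.0, -0.4, 0.1]
width: 0.0854
[ 0.40227395 -0.33337279  0.30124155] [[ 0.27   0.     0.963]
 [-0.963  0.001  0.27 ]
 [-0.001 -1.     0.001]] [ 0.90773501  0.09423644 -0.3240958   1.60372168  0.02931853  1.44858877
 -0.71623842] [-0.03484624 -0.44751973  0.12450905] 1.65
```

View pics/w1.png

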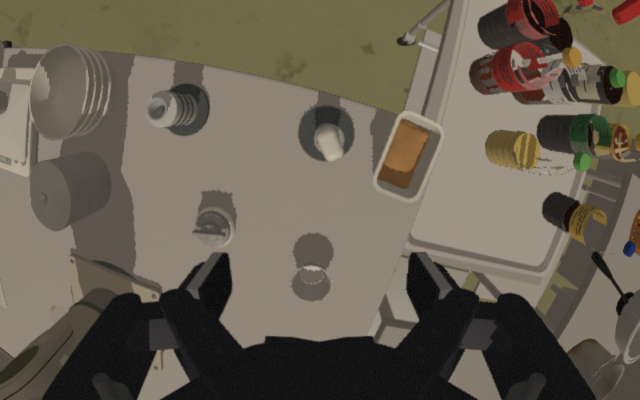

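View pics/s1.png

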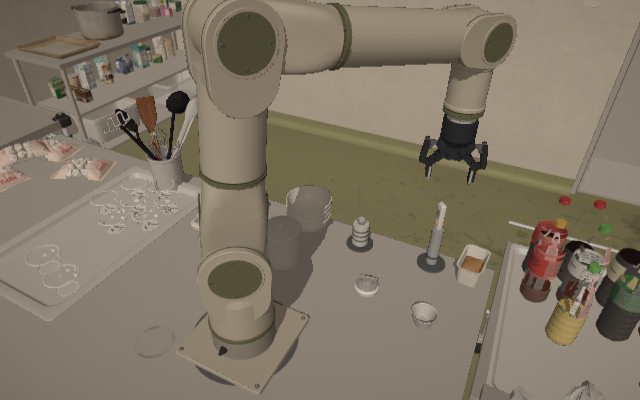

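Run:
```python
from h import *
np.set_printoptions(precision=4,suppress=True)
crop("pics/w1.png",280,80,380,180,6,"pics/w1a.png")
crop("pics/w1.png",120,60,240,150,6,"pics/w1b.png")
c=load("pics/w1.png")
for n,p in dict(standtop=[.447,-.331,.128],standbase=[.447,-.331,0],htop=[.447,-.331,.21],wm=[.436,-.116,.092],wf=[.436,-.116,0]).items(): print(n,wproj(c,p))
```

```text
standtop [328.6279 145.0398]
standbase [325.8138 137.7012]
htop [332.0134 153.9173]
wm [156.2616 110.5187]
wf [185.6918 110.9465]
```

View pics/w1a.png

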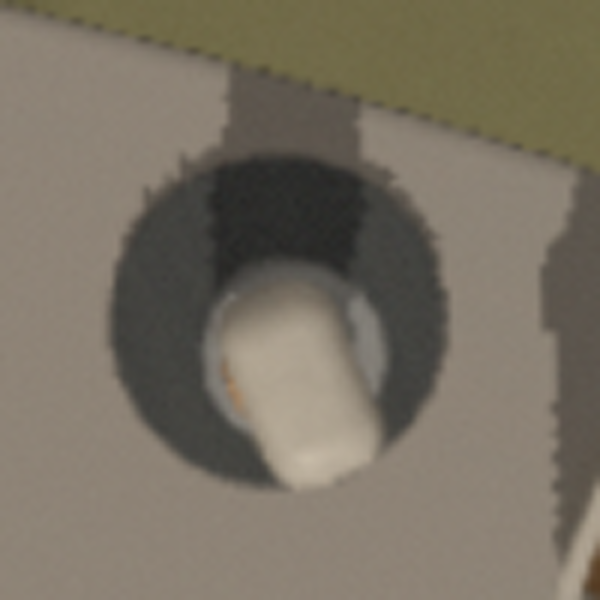

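View pics/w1b.png

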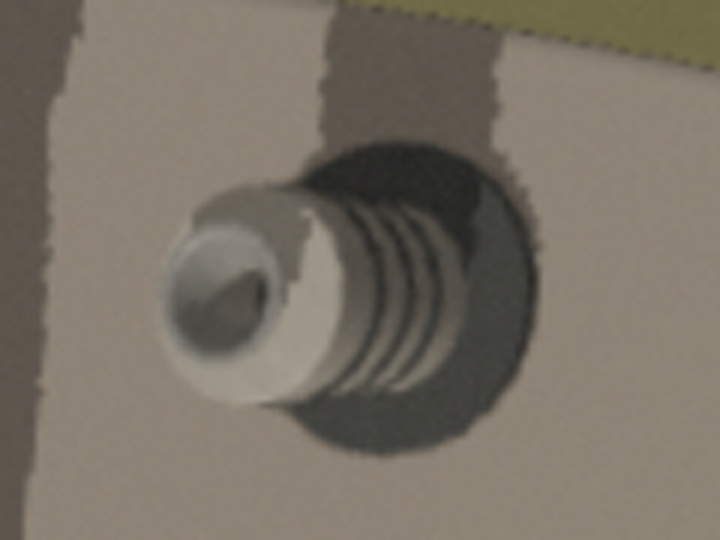

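```bash
python3 -m jog '[1.6,0,-1.1,0,0,0, 1.7,0,-1.1,0,-0.17,0, 0,0,0,0,-0.17,0, 0,0,0,0,0,0, 0,0,0,0,0,0]'
python3 - <<'E'
from h import *
c,o=snap("wrist","pics/w2.png"); print(o["position"],R.from_rotvec(o["orientation"]).as_matrix().round(3),o["q"],o["force"],o["clock"])
crop("pics/w2.png",270,70,370,170,6,"pics/w2a.png")
crop("pics/w2.png",60,60,260,210,4,"pics/w2b.png")
E
```

```text
clock: 2.38
position: [0.3871, -0.3746, 0.3012]
orientation: [-1.436, 0.755, -0.755]
force: [-0.1, 0.9, 0.6]
width: 0.0855
[ 0.38707644 -0.37458559  0.30124169] [[ 0.567 -0.     0.824]
 [-0.824 -0.     0.567]
 [ 0.    -1.    -0.   ]] [ 0.96270703  0.12957231 -0.30744811  1.56547542  0.03958468  1.45271137
 -0.31506044] [-0.08888999  0.8860033   0.5745952 ] 2.375
```

View pics/w2a.png

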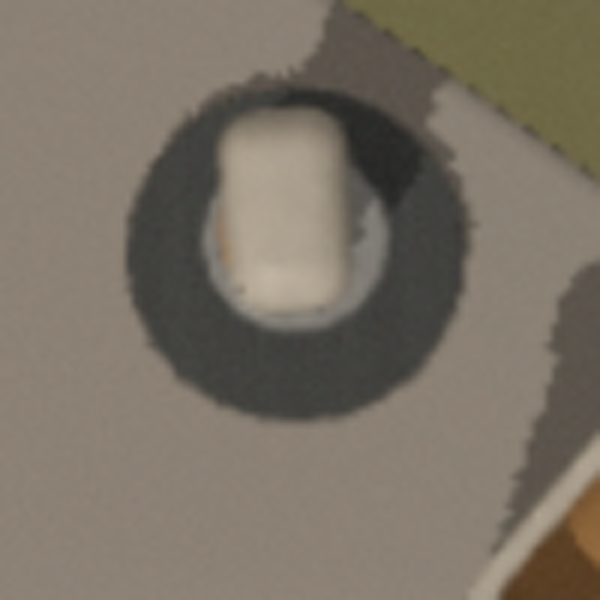

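View pics/w2b.png

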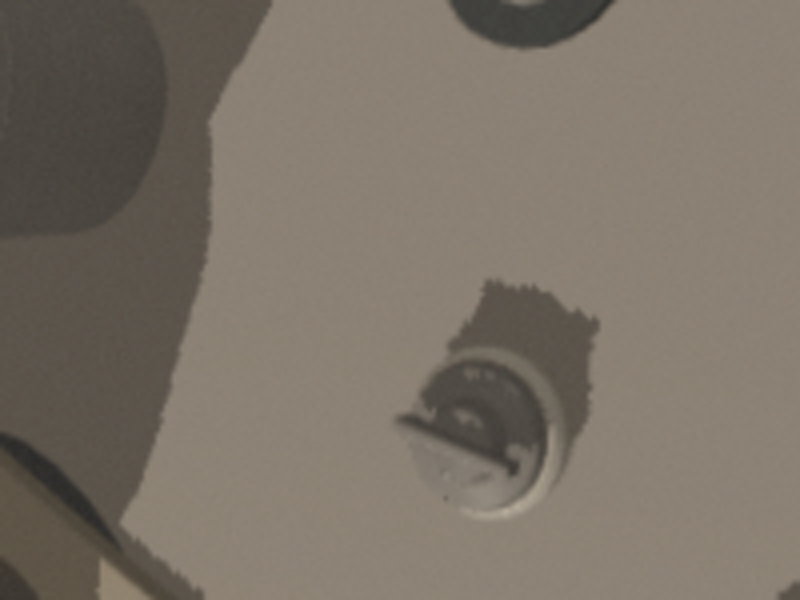

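Run:
```python
from h import *
np.set_printoptions(precision=4,suppress=True)
c=load("pics/w2.png")
A=lambda U,V:((U+.5)/6-.5+270,(V+.5)/6-.5+70)
def wz(u,v,z):
    o,d=wray(c,u,v); return o+d*(z-o[2])/d[2]
print("foot",wz(*A(297,252),.004),"standtop",wz(*A(296,237),.128),"htop",wz(*A(284,207),.21))
for q in [(220,108),(345,108),(348,300),(240,305)]: print(wz(*A(*q),.21))
c1=load("pics/w1.png"); c=c1
B=lambda U,V:((U+.5)/6-.5+120,(V+.5)/6-.5+60)
C=lambda U,V:((U+.5)/6-.5+280,(V+.5)/6-.5+80)
print("foot1",wz(*C(278,321),.004),"top1",wz(*C(296,350),.128))
print("well mouth w1",wz(*B(220,291),.092), "foot",wz(*B(405,300),.006))
```

```text
foot [ 0.454  -0.3293  0.004 ] standtop [ 0.4534 -0.3293  0.128 ] htop [ 0.4535 -0.3274  0.21  ]
[ 0.4594 -0.3137  0.21  ]
[ 0.4681 -0.3265  0.21  ]
[ 0.4483 -0.3406  0.21  ]
[ 0.4402 -0.3298  0.21  ]
foot1 [ 0.4536 -0.3292  0.004 ] top1 [ 0.4541 -0.3293  0.128 ]
well mouth w1 [ 0.439  -0.1153  0.092 ] foot [ 0.4389 -0.1205  0.006 ]
```

```bash
python3 -m jog '[0,0,2.7,0,0,0, 0,0,2.7,0,0,0, 0,0,2.7,0,0,0, 0,0,0,0,0,0, 0,3,0,0,0,0, 0,3,0,0,0,0, 0,0,0,0,0,0]'
python3 - <<'E'
from h import *
c,o=snap("wrist","pics/w3.png"); print(o["position"],R.from_rotvec(o["orientation"]).as_matrix().round(3),o["force"],o["clock"])
E
```

```text
clock: 3.3
position: [0.4525, -0.3277, 0.2395]
orientation: [-1.436, 0.756, -0.749]
force: [0.0, 0.8, 1.0]
width: 0.0853
[ 0.45248494 -0.32769034  0.23949213] [[ 0.569 -0.003  0.822]
 [-0.822  0.002  0.569]
 [-0.004 -1.    -0.002]] [0.01755453 0.81219403 0.97459638] 3.3
```

View pics/w3.png

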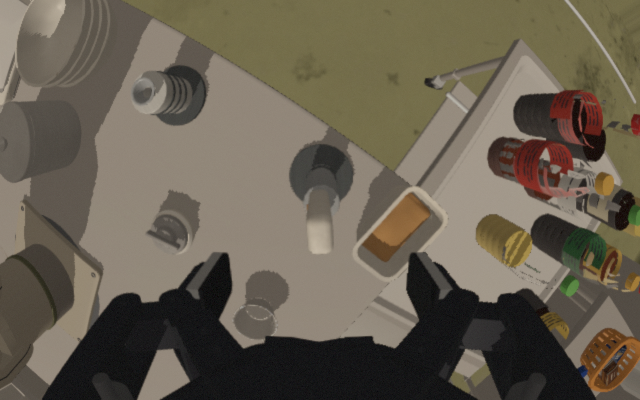

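```bash
python3 -m jog '[0,2.5,0,0,0,0, 0,2.5,0,0,0,0, 0,2,0,0,0,0, 0,1.3,0,0,0,0, 0,0.75,0,0,0,0, 0,0,0,0,0,0, 0,0,0,0,0,0]'
python3 - <<'E'
from h import *
c,o=snap("wrist","pics/w4.png"); print(o["position"],R.from_rotvec(o["orientation"]).as_matrix().round(3),o["force"],o["clock"])
crop("pics/w3.png",110,50,230,140,6,"pics/w3b.png")
E
```

```text
clock: 4.22
position: [0.4546, -0.3277, 0.1516]
orientation: [-1.437, 0.75, -0.752]
force: [0.5, -0.7, -0.5]
width: 0.0853
[ 0.45461129 -0.32772085  0.15164727] [[ 0.571  0.001  0.821]
 [-0.821 -0.001  0.571]
 [ 0.001 -1.     0.   ]] [ 0.46523191 -0.68658098 -0.49514267] 4.225
```

View pics/w4.png

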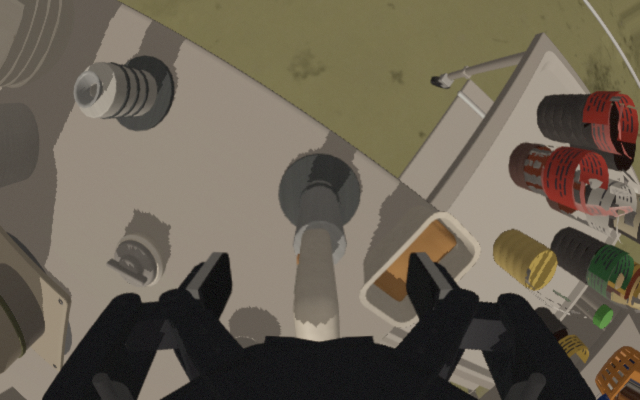

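View pics/w3b.png

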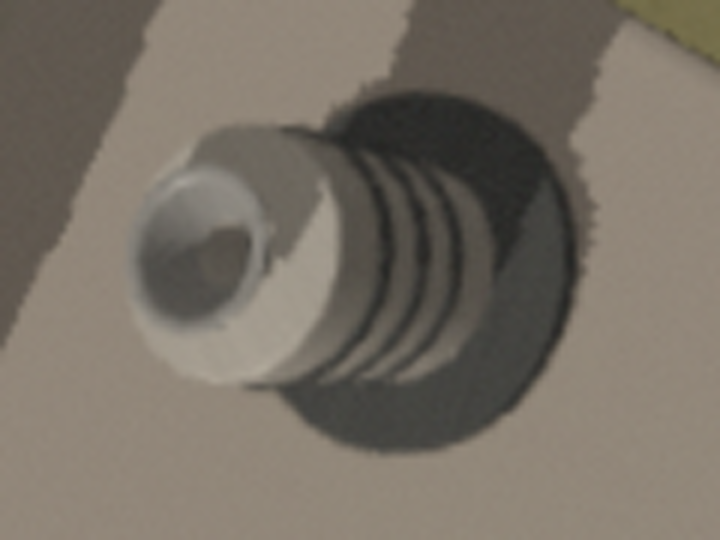

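```bash
python3 -m jog '[0,0,0,0,0,0, 0,0,0,0,0,0, 0,0,0,0,0,0, 0,0,0,0,0,0, 0,0,0,0,0,0, 0,0,0,0,0,0, 0,0,0,0,0,0, 0,0,0,0,0,0]' 0 50
python3 - <<'E'
from h import *
np.set_printoptions(precision=4,suppress=True)
c,o=snap("wrist","pics/w5.png"); print(o["position"],o["width"],o["force"],o["ft_torque"],o["clock"])
def wz(c,u,v,z):
    p,d=wray(c,u,v); return p+d*(z-p[2])/d[2]
c=load("pics/w3.png")
B=lambda U,V:((U+.5)/6-.5+110,(V+.5)/6-.5+50)
print("mouth w3",wz(c,*B(200,246),.092),"foot",wz(c,*B(424,272),.006))
E
```

```text
clock: 5.28
position: [0.4541, -0.3273, 0.1508]
orientation: [-1.437, 0.751, -0.751]
force: [-2.4, 2.7, 2.4]
width: 0.0155
[ 0.4541 -0.3273  0.1508] 0.015512998941671336 [-2.3581  2.7304  2.389 ] [0.72   0.529  0.0283] 5.275
mouth w3 [ 0.4394 -0.1158  0.092 ] foot [ 0.4409 -0.1196  0.006 ]
```

View pics/w5.png

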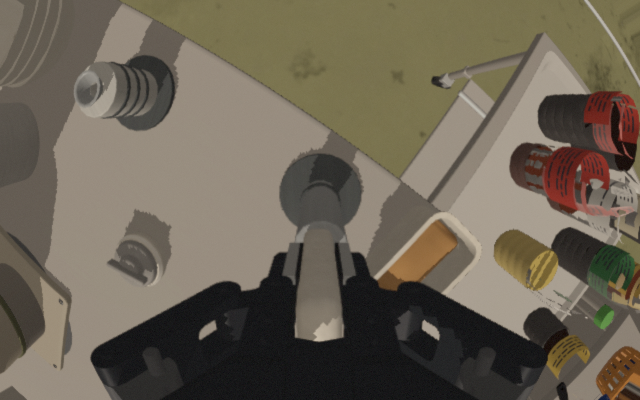

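```bash
python3 -m jog '[0,-0.5,0,0,0,0, 0,-1,0,0,0,0, 0,-1.5,0,0,0,0, 0,-1.5,0,0,0,0, 0,-1.5,0,0,0,0, 0,-1.5,0,0,0,0, 0,-1.5,0,0,0,0, 0,-1.5,0,0,0,0, 0,-1.5,0,0,0,0, 0,-1.5,0,0,0,0, 0,-1,0,0,0,0, 0,0,0,0,0,0]'
python3 - <<'E'
from h import *
np.set_printoptions(precision=4,suppress=True)
c,o=snap("wrist","pics/w6.png"); print(o["position"],o["width"],o["force"],o["ft_torque"],o["clock"])
snap("scene","pics/s6.png"); snap("top","pics/t6.png")
crop("pics/s6.png",380,120,500,280,4,"pics/s6a.png")
E
```

```text
clock: 6.82
position: [0.4545, -0.3276, 0.2966]
orientation: [-1.437, 0.75, -0.752]
force: [-0.3, 0.2, -0.6]
width: 0.0153
[ 0.4545 -0.3276  0.2966] 0.015288076277230963 [-0.2905  0.1922 -0.5546] [0.0129 0.0301 0.0215] 6.825
```

View pics/w6.png

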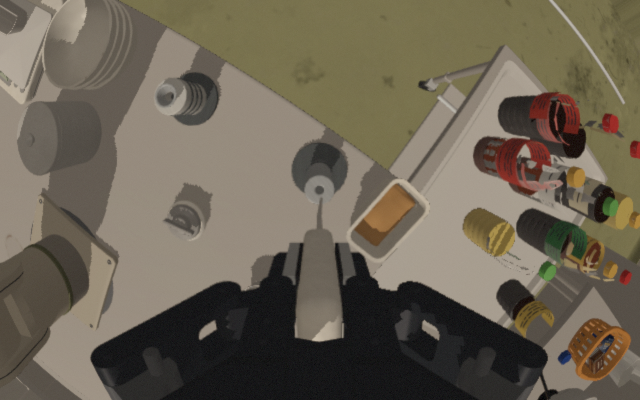

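View pics/s6a.png

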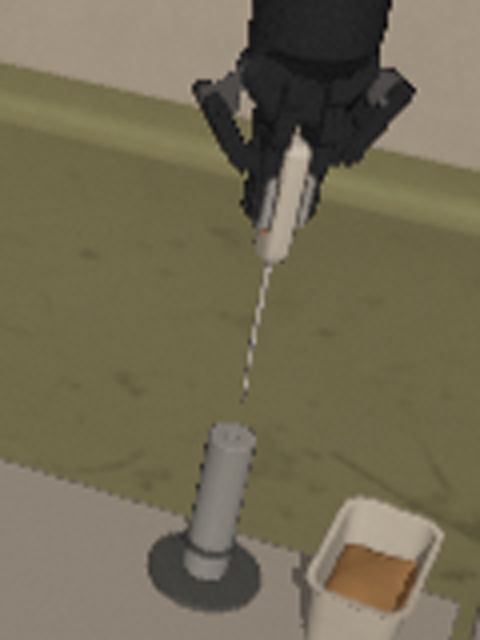

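Run:
```python
from h import *
np.set_printoptions(precision=4,suppress=True)
crop("pics/w6.png",280,140,360,250,6,"pics/w6a.png")
c=load("pics/w6.png")
print(wproj(c,[.4545,-.3276,.158]),wproj(c,[.4538,-.3293,.128]))
s=load("pics/s6.png"); print(proj(s,[.4545,-.3276,.158]))
```

```text
[318.5675 194.7768] [319.5069 189.2226]
[438.9649 217.5398]
```

View pics/w6a.png

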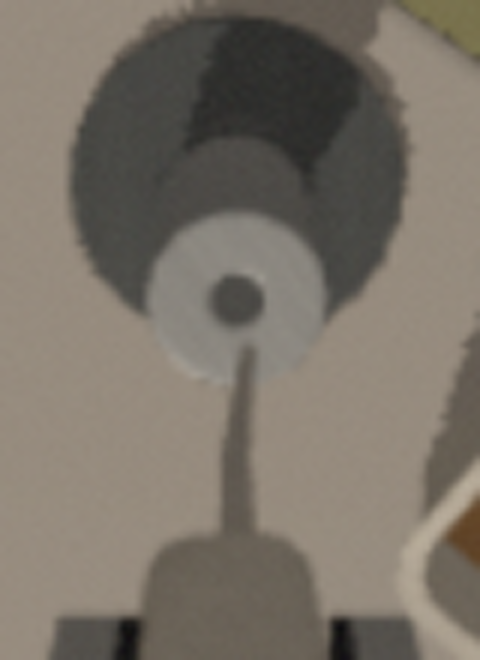

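Run:
```python
from h import *
np.set_printoptions(precision=4,suppress=True)
c=load("pics/w6.png"); s=load("pics/s6.png"); t=load("pics/t6.png")
A=lambda U,V:((U+.5)/6-.5+280,(V+.5)/6-.5+140)
Rt=R.from_rotvec(c["to"]).as_matrix()
def wz(c,u,v,z):
    p,d=wray(c,u,v); return p+d*(z-p[2])/d[2]
for q,z in [((250,348),.158),((238,533),.271),((238,533),.276)]:
    p=wz(c,*A(*q),z); print(p,Rt.T@(p-c["tp"]))
S=lambda U,V:((U+.5)/4-.5+380,(V+.5)/4-.5+120)
print("scene tip",onz(s,*S(243,400),.158),S(243,400), near(ray(s,*S(243,400)),wray(c,*A(250,348))))
# scene bias check with stand top
print("scene standtop",onz(s,*S(234,437),.128))
crop("pics/t6.png",400,150,480,210,8,"pics/t6a.png")
```

```text
[ 0.4537 -0.3312  0.158 ] [ 0.0024  0.1386 -0.0028]
[ 0.4612 -0.3233  0.271 ] [0.0003 0.0256 0.008 ]
[ 0.4627 -0.3222  0.276 ] [0.0003 0.0206 0.0098]
scene tip [ 0.4473 -0.3332  0.158 ] (440.375, 219.625) (array([ 0.4529, -0.3322,  0.1538]), np.float64(0.0006464240003373777))
scene standtop [ 0.4449 -0.3329  0.128 ]
```

View pics/t6a.png

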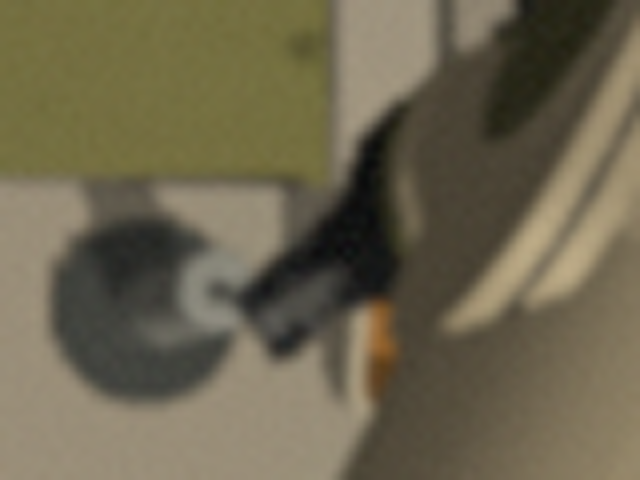

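```bash
python3 -m jog '[-1.5,0,0.9,0.006,0,0, -2.9,0,1.7,0.006,0,0, -2.9,0,1.7,0,0,0, -2.9,0,1.7,0,0,0, -2.9,0,1.7,0,0,0, -2.9,0,1.7,0,0,0, -1.7,0,1.05,0,0,0, -0.84,0,0.5,0,0,0, 0,0,0,0,0,0, 0,1.5,0,0,0,0, 0,1,0,0,0,0, 0,0,0,0,0,0]'
python3 - <<'E'
from h import *
np.set_printoptions(precision=4,suppress=True)
c,o=snap("wrist","pics/w7.png"); print(o["position"],R.from_rotvec(o["orientation"]).as_matrix().round(3),o["q"],o["width"],o["force"],o["clock"])
snap("scene","pics/s7.png")
crop("pics/s7.png",310,120,430,270,4,"pics/s7a.png")
crop("pics/w7.png",270,130,370,240,5,"pics/w7a.png")
E
```

```text
clock: 8.48
position: [0.4379, -0.1129, 0.2706]
orientation: [-1.426, 0.748, -0.753]
force: [0.2, -0.4, -0.5]
width: 0.0157
[ 0.4379 -0.1129  0.2706] [[ 0.571  0.008  0.821]
 [-0.821  0.008  0.57 ]
 [-0.002 -1.     0.011]] [ 0.7189 -0.0542 -0.5331  1.8088 -0.0373  1.3734 -0.7701] 0.01574633709253363 [ 0.1633 -0.4122 -0.4608] 8.475
```

View pics/w7a.png

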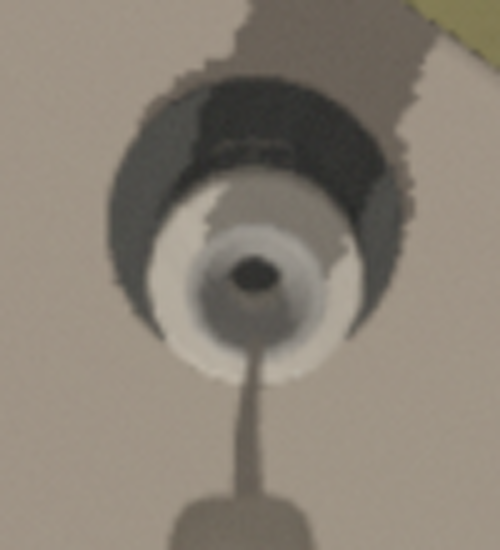

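View pics/s7a.png

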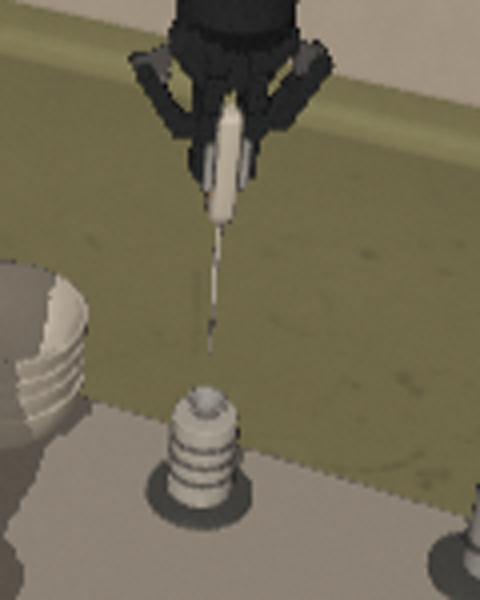

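Run:
```python
from h import *
np.set_printoptions(precision=4,suppress=True)
c=load("pics/w7.png"); s=load("pics/s7.png")
A=lambda U,V:((U+.5)/5-.5+270,(V+.5)/5-.5+130)
Rt=R.from_rotvec(c["to"]).as_matrix()
def wz(c,u,v,z):
    p,d=wray(c,u,v); return p+d*(z-p[2])/d[2]
print("mouth",wz(c,*A(256,289),.092),"bore",wz(c,*A(256,273),.080),"ext",wz(c,*A(256,275),.092))
for q,z in [((253,350),.132),((253,350),.128)]:
    p=wz(c,*A(*q),z); print("tip",p,Rt.T@(p-c["tp"]))
S=lambda U,V:((U+.5)/4-.5+310,(V+.5)/4-.5+120)
print("scene tip",onz(s,*S(210,353),.132),"mouth",onz(s,*S(207,398),.092))
print("pred tip px",proj(s,[.439,-.1155,.132])-proj(s,[.439,-.1155,.092]), np.array(S(210,353))-np.array(S(207,398)))
```

```text
mouth [ 0.439  -0.1144  0.092 ] bore [ 0.4399 -0.1139  0.08  ] ext [ 0.4415 -0.1127  0.092 ]
tip [ 0.4359 -0.1156  0.132 ] [ 0.0014  0.1385 -0.0047]
tip [ 0.435  -0.1162  0.128 ] [ 0.0014  0.1425 -0.0058]
scene tip [ 0.4331 -0.1174  0.132 ] mouth [ 0.4328 -0.1181  0.092 ]
pred tip px [  0.9346 -11.0977] [  0.75 -11.25]
```

Run:
```python
from h import *
i=cv2.imread("pics/w7.png")[175:235,300:345]
i=cv2.resize(i,None,fx=12,fy=10,interpolation=cv2.INTER_CUBIC)
l=cv2.createCLAHE(4,(2,2)).apply(cv2.cvtColor(i,cv2.COLOR_BGR2GRAY)); cv2.imwrite("pics/w7c.png",l)
c=load("pics/w7.png"); Rt=R.from_rotvec(c["to"]).as_matrix()
for z in(-.0011,-.0028,-.0047): print(wproj(c,c["tp"]+Rt@[.0024,.1386,z]))
```

```text
[321.28775059 195.86329988]
[321.28603383 197.61878404]
[321.28405605 199.57472204]
```

View pics/w7c.png

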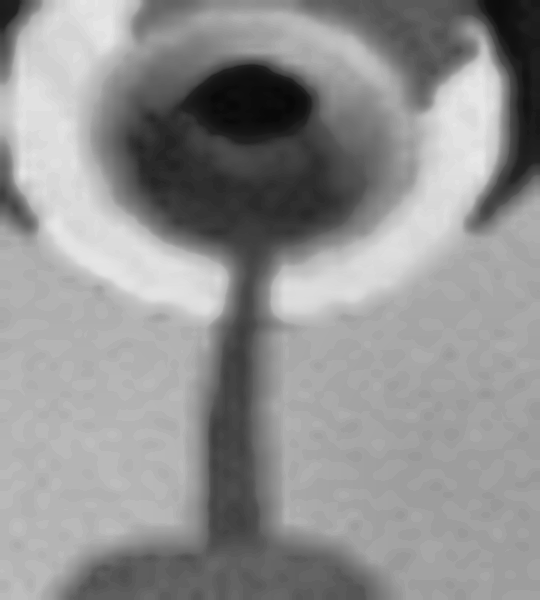

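```bash
python3 -m jog '[0,0,0.12,0,0,0, 0,1,-0.01,0,0,0, 0,1,-0.01,0,0,0, 0,1,-0.01,0,0,0, 0,0.8,-0.01,0,0,0, 0,0,0,0,0,0]'
python3 - <<'E'
from h import *
c,o=snap("wrist","pics/w8.png"); print(o["position"],R.from_rotvec(o["orientation"]).as_matrix().round(3),o["width"],o["force"],o["ft_torque"],o["clock"])
snap("scene","pics/s8.png")
crop("pics/s8.png",310,120,430,270,4,"pics/s8a.png")
crop("pics/w8.png",270,130,370,240,5,"pics/w8a.png")
E
```

```text
clock: 9.32
position: [0.4392, -0.1118, 0.2332]
orientation: [-1.427, 0.746, -0.753]
force: [0.2, -0.6, -0.0]
width: 0.0151
[ 0.43916885 -0.11180806  0.23324198] [[ 0.571  0.009  0.821]
 [-0.821  0.007  0.571]
 [-0.001 -1.     0.011]] 0.015130459393718237 [ 0.21671061 -0.58607202 -0.0192678 ] [0.00078565 0.01217172 0.00614979] 9.325
```

View pics/w8a.png

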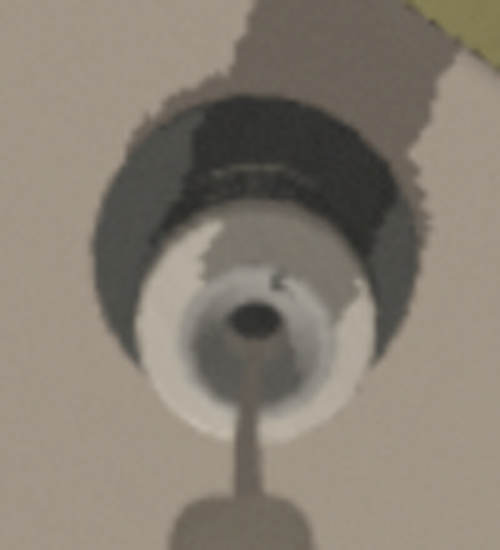

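View pics/s8a.png

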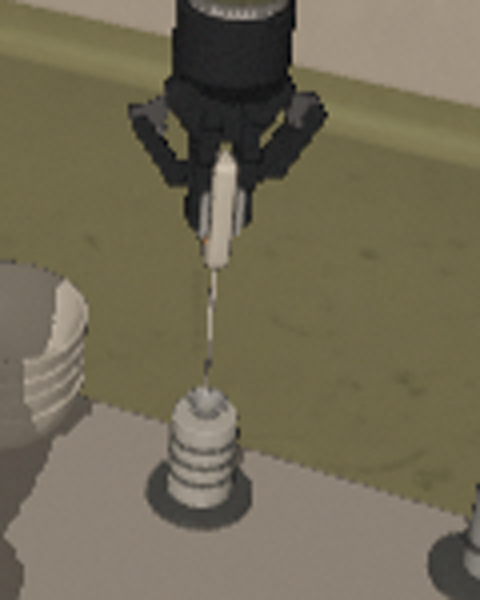

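```bash
python3 -m jog '[0,0.5,-0.005,0,0,0, 0,0.5,-0.005,0,0,0, 0,0.5,-0.005,0,0,0, 0,0.5,-0.005,0,0,0, 0,0,0,0,0,0]'; python3 -m jog '[0,0.5,-0.005,0,0,0, 0,0.5,-0.005,0,0,0, 0,0,0,0,0,0]'
```

```text
clock: 10.05
position: [0.4393, -0.1118, 0.2135]
orientation: [-1.426, 0.746, -0.754]
force: [0.3, 0.9, -0.4]
width: 0.0153
clock: 10.42
position: [0.4393, -0.1118, 0.2034]
orientation: [-1.427, 0.746, -0.754]
force: [0.2, 0.2, 0.2]
width: 0.0155
```

```bash
python3 -m jog '[0,0.8,-0.01,0,0,0, 0,0.8,-0.01,0,0,0, 0,0.8,-0.01,0,0,0, 0,0.8,-0.01,0,0,0, 0,0.8,-0.01,0,0,0, 0,0,0,0,0,0]'; python3 -m jog '[0,0.4,0,0,0,0, 0,0.4,-0.01,0,0,0, 0,0,0,0,0,0, 0,0,0,0,0,0]'
```

```text
clock: 11.18
position: [0.4392, -0.1117, 0.1633]
orientation: [-1.426, 0.746, -0.753]
force: [0.6, 0.3, -0.6]
width: 0.0156
clock: 11.68
position: [0.4396, -0.1119, 0.156]
orientation: [-1.426, 0.745, -0.754]
force: [0.7, 1.0, -1.0]
width: 0.0154
```

```bash
python3 -m jog '[0,0.3,0,0,0,0, 0,0,0,0,0,0]'; python3 -m jog '[0,0.2,0,0,0,0, 0,0,0,0,0,0]';python3 -m jog '[0,0.15,0,0,0,0, 0,0,0,0,0,0]'
```

```text
clock: 11.92
position: [0.4394, -0.1118, 0.1527]
orientation: [-1.426, 0.746, -0.754]
force: [0.1, -0.3, -0.7]
width: 0.0156
clock: 12.18
position: [0.4395, -0.1118, 0.1507]
orientation: [-1.426, 0.745, -0.754]
force: [0.4, -0.7, -1.4]
width: 0.0153
clock: 12.42
position: [0.4396, -0.1118, 0.1493]
orientation: [-1.426, 0.745, -0.754]
force: [0.2, 0.7, -1.3]
width: 0.0158
```

```bash
python3 -m jog '[0,0.1,0,0,0,0, 0,0,0,0,0,0]'; python3 -m jog '[0,0.1,0,0,0,0, 0,0,0,0,0,0]'
```

```text
clock: 12.68
position: [0.44, -0.1118, 0.1489]
orientation: [-1.426, 0.745, -0.755]
force: [-0.7, 0.6, 5.0]
width: 0.0152
clock: 12.92
position: [0.4405, -0.1118, 0.1486]
orientation: [-1.426, 0.744, -0.756]
force: [-2.4, 1.5, 12.1]
width: 0.0152
```

```bash
python3 -m jog '[0,-0.2,0,0,0,0, 0,-0.8,0.01,0,0,0, 0,-1.4,0.015,0,0,0, 0,-1.5,0.015,0,0,0, 0,-1.5,0.015,0,0,0, 0,-1.5,0.015,0,0,0, 0,-1.5,0.015,0,0,0, 0,-1.5,0.015,0,0,0, 0,-2,0.02,0,0,0, 0,-2,0.02,0,0,0, 0,-2,0.02,0,0,0, 0,-0.5,0,0,0,0]'
python3 - <<'E'
from h import *
c,o=snap("wrist","pics/w9.png"); print(o["position"],R.from_rotvec(o["orientation"]).as_matrix().round(3),o["q"],o["width"],o["force"],o["ft_torque"],o["clock"])
snap("scene","pics/s9.png")
E
```

```text
clock: 14.42
position: [0.4398, -0.1121, 0.3128]
orientation: [-1.426, 0.744, -0.756]
force: [0.1, 0.1, -0.6]
width: 0.0154
[ 0.4397651  -0.11205736  0.31281159] [[ 0.571  0.012  0.821]
 [-0.821  0.006  0.571]
 [ 0.002 -1.     0.013]] [ 0.72086372 -0.06931142 -0.52957758  1.73423176 -0.0435454   1.4570794
 -0.76608946] 0.015425981621871398 [ 0.11873193  0.0787558  -0.58172719] [-0.00145578  0.04104125 -0.01872942] 14.425
```

View pics/w9.png

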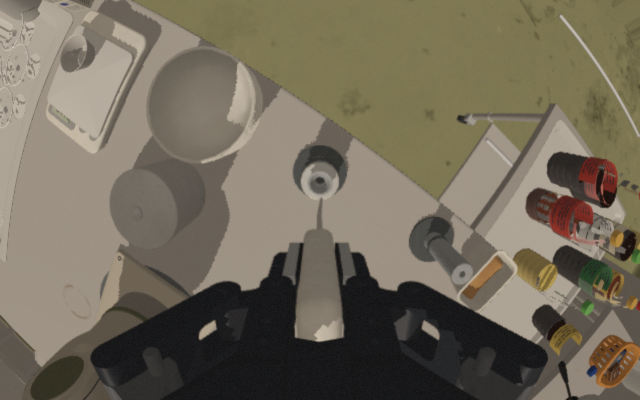

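View pics/s9.png

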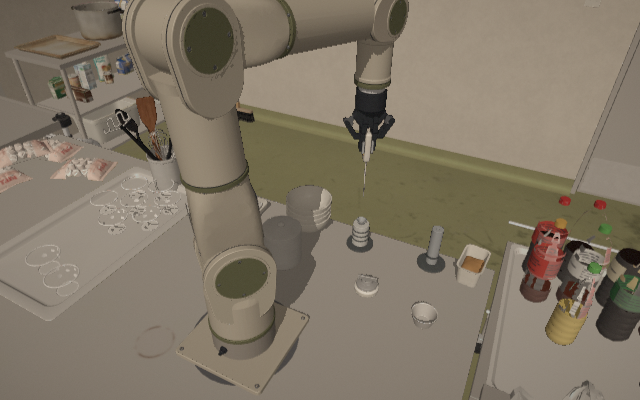

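```bash
python3 -m jog '[-1.4,0,1.1,0,0,0, -2.7,0,2.1,0,0,0, -2.7,0,2.1,0,0,0, -2.7,0,2.1,0,0,0, -2.7,0,2.1,0,0,0, -2.7,0,2.1,0,0,0, -1.9,0,1.3,0,0,0, 0,0,0,0,-0.1,0, 0,0,0,0,-0.15,0, 0,0,0,0,-0.15,0, 0,0,0,0,-0.15,0, 0,0,0,0,-0.15,0]'; python3 -m jog '[0,0,0,0,-0.1,0, 0,0,0,0,0,0, 0,0,0,0,0,0]'
python3 - <<'E'
from h import *
c,o=snap("wrist","pics/w10.png"); print(o["position"],R.from_rotvec(o["orientation"]).as_matrix().round(3),o["q"],o["width"],o["force"],o["ft_torque"],o["clock"])
E
```

```text
clock: 16.02
position: [0.4484, 0.1008, 0.3122]
orientation: [-1.553, 0.195, -0.207]
force: [0.9, 0.0, -0.6]
width: 0.0158
clock: 16.4
position: [0.4489, 0.1001, 0.3127]
orientation: [-1.559, 0.122, -0.136]
force: [0.8, 0.7, -1.0]
width: 0.0151
[0.44891565 0.10012891 0.31266666] [[ 0.986  0.009  0.164]
 [-0.164  0.007  0.986]
 [ 0.008 -1.     0.008]] [ 0.49509024 -0.05141204 -0.76742435  1.71272443 -0.03992879  1.45511587
 -0.43213302] 0.015145288761705423 [ 0.7957183   0.65832999 -1.0195193 ] [-0.0046817  -0.00590613  0.00566382] 16.4
```

View pics/w10.png

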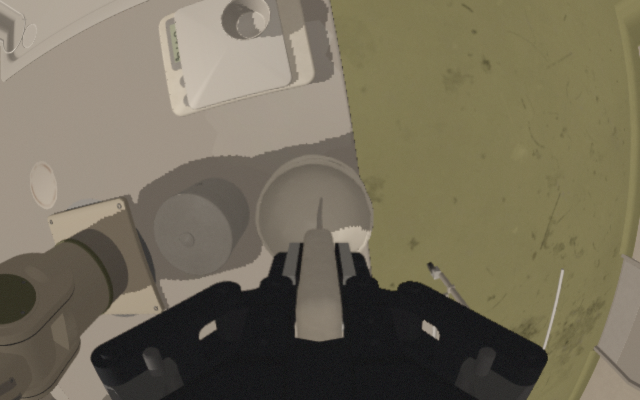

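Run:
```python
from h import *
crop("pics/w10.png",210,0,290,60,8,"pics/w10a.png")
```

```text
(no output)
```

View pics/w10a.png

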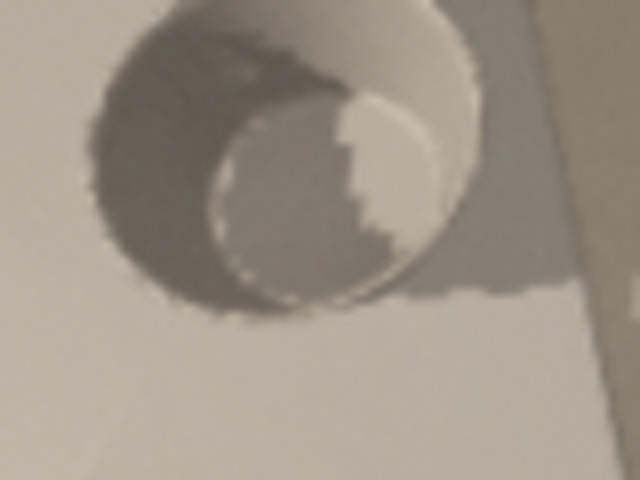

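```bash
python3 -m jog '[-0.8,0,1.4,0,0,0, -1.5,0,2.8,0,0,0, -1.5,0,2.8,0,0,0, -1.3,0,2.8,0,0,0, -0.7,0,1.4,0,0,0, 0,0,0,0,0,0]'
python3 - <<'E'
from h import *
c,o=snap("wrist","pics/w11.png"); print(o["position"],R.from_rotvec(o["orientation"]).as_matrix().round(3),o["q"],o["width"],o["force"],o["ft_torque"],o["clock"])
crop("pics/w11.png",230,60,350,240,4,"pics/w11a.png")
E
```

```text
clock: 17.2
position: [0.4092, 0.2214, 0.3135]
orientation: [-1.559, 0.118, -0.133]
force: [-0.1, 0.7, -0.4]
width: 0.0155
[0.40917635 0.2213637  0.31349455] [[ 0.987  0.01   0.159]
 [-0.16   0.007  0.987]
 [ 0.009 -1.     0.009]] [ 0.37155552 -0.03574045 -0.9224006   1.69586267 -0.02948679  1.45517285
 -0.7077039 ] 0.015534330672652433 [-0.12690379  0.65509434 -0.3987061 ] [-0.0199299   0.00264294 -0.06107928] 17.2
```

View pics/w11.png

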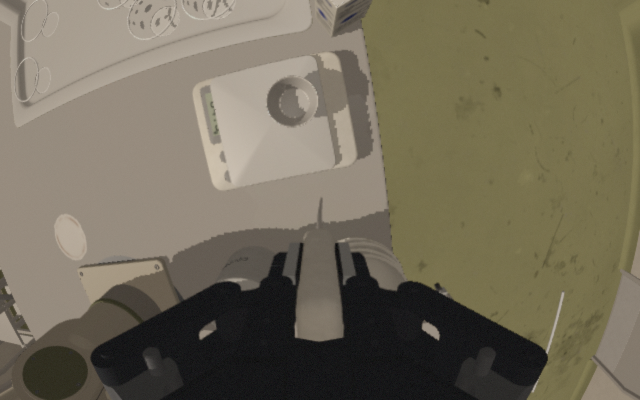

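View pics/w11a.png

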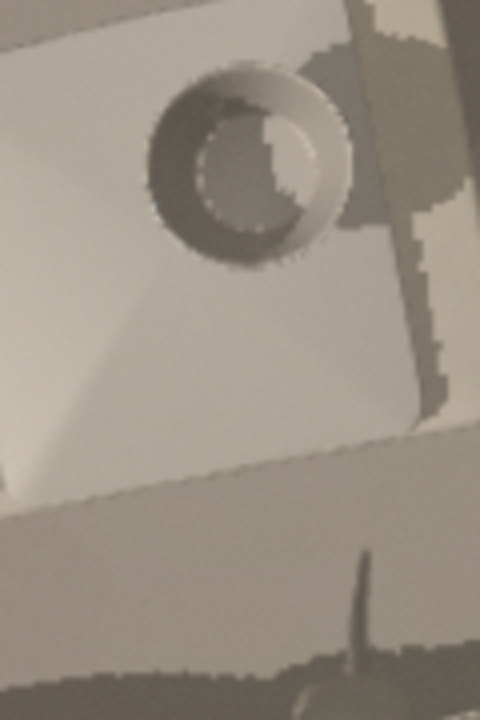

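Run:
```python
from h import *
np.set_printoptions(precision=4,suppress=True)
c=load("pics/w11.png"); Rt=R.from_rotvec(c["to"]).as_matrix()
A=lambda U,V:((U+.5)/4-.5+230,(V+.5)/4-.5+60)
def wz(u,v,z):
    p,d=wray(c,u,v); return p+d*(z-p[2])/d[2]
cup=wz(*A(249.5,166),.076); print("cup",cup)
print("floor",wz(*A(257,171),.042))
tip=c["tp"]+Rt@[.0024,.1388,-.0028]; print("tip",tip,wproj(c,tip),A(366,551))
t2=wz(*A(366,551),tip[2]); print(t2,Rt.T@(t2-c["tp"]))
print("d tool",Rt.T@(cup+[0,0,.015]-tip))
```

```text
cup [0.395  0.3193 0.076 ]
floor [0.3949 0.3199 0.042 ]
tip [0.4125 0.2192 0.1747] [320.6868 197.2649] (321.125, 197.375)
[0.4129 0.219  0.1747] [ 0.0028  0.1388 -0.0029]
d tool [-0.034   0.0842  0.0953]
```

```bash
python3 -m jog '[0,0,0,0.003,0,0.009, -0.5,0,1.2,0,0,0, -0.8,0,2.4,0,0,0, -0.8,0,2.4,0,0,0, -0.8,0,2.2,0,0,0, -0.4,0,1.2,0,0,0, 0,0,0,0,0,0, 0,2,0,0,0,0, 0,2,0,0,0,0, 0,0.5,0,0,0,0, 0,0,0,0,0,0, 0,0,0,0,0,0]'
python3 - <<'E'
from h import *
np.set_printoptions(precision=4,suppress=True)
c,o=snap("wrist","pics/w12.png"); print(o["position"],R.from_rotvec(o["orientation"]).as_matrix().round(4),o["q"],o["width"],o["force"],o["clock"])
crop("pics/w12.png",260,110,380,250,5,"pics/w12a.png")
snap("scene","pics/s12.png"); snap("top","pics/t12.png")
c=load("pics/w12.png"); Rt=R.from_rotvec(c["to"]).as_matrix()
tip=c["tp"]+Rt@[.0026,.1388,-.0029]; print(tip,Rt.T@(np.array([.395,.3193,.091])-tip),wproj(c,tip))
E
```

```text
clock: 18.75
position: [0.3933, 0.3182, 0.2703]
orientation: [-1.555, 0.127, -0.129]
force: [0.4, 0.5, -0.8]
width: 0.0157
[0.3933 0.3182 0.2703] [[ 0.9867  0.0024  0.1625]
 [-0.1625  0.0117  0.9866]
 [ 0.0005 -0.9999  0.012 ]] [ 0.2003  0.1437 -1.0385  1.6751  0.1197  1.3841 -1.018 ] 0.01573059531336382 [ 0.3792  0.4717 -0.8397] 18.75
[0.3957 0.3166 0.1314] [-0.0012  0.0405  0.0021] [320.9033 197.3732]
```

View pics/w12a.png

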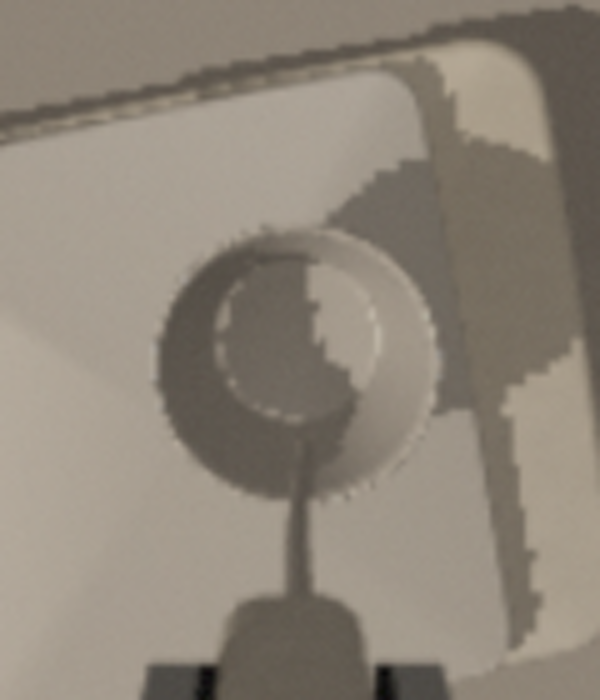

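View pics/s12.png

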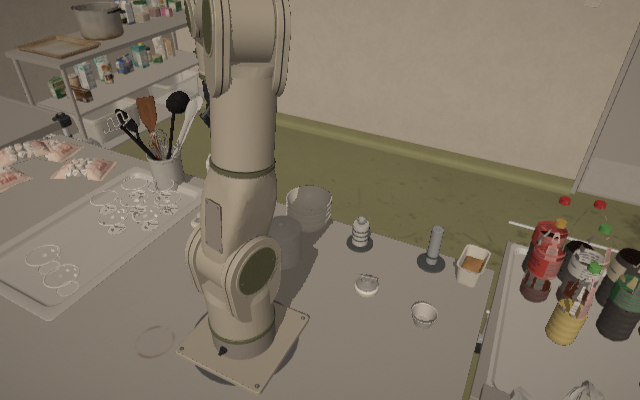

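View pics/t12.png

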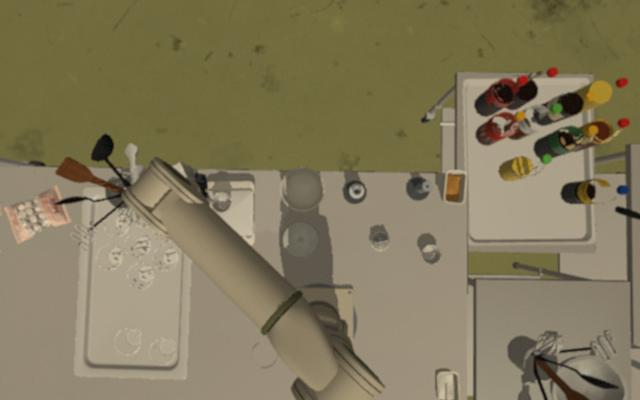

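Run:
```python
from h import *
np.set_printoptions(precision=4,suppress=True)
c=load("pics/w12.png"); Rt=R.from_rotvec(c["to"]).as_matrix()
def wz(u,v,z):
    p,d=wray(c,u,v); return p+d*(z-p[2])/d[2]
cup=wz(319.4,182.4,.076); print(cup, Rt.T@(cup+[0,0,.015]-(c["tp"]+Rt@[.0026,.1388,-.0029])))
```

```text
[0.395  0.3203 0.076 ] [-0.0013  0.0405  0.0031]
```

```bash
python3 -m jog '[-0.13,0,0.26,0,0,0, 0,1,0,0,0,0, 0,1,0,0,0,0, 0,0.8,0,0,0,0, 0,0.7,0,0,0,0, 0,0.4,0,0,0,0, 0,0.15,0,0,0,0, 0,0,0,0,0,0, 0,0,0,0,0,0]'
python3 - <<'E'
from h import *
np.set_printoptions(precision=4,suppress=True)
c,o=snap("wrist","pics/w13.png"); print(o["position"],R.from_rotvec(o["orientation"]).as_matrix().round(4),o["qvel"],o["width"],o["force"],o["clock"])
crop("pics/w13.png",260,110,380,250,5,"pics/w13a.png")
c=load("pics/w13.png"); Rt=R.from_rotvec(c["to"]).as_matrix()
tip=c["tp"]+Rt@[.0026,.1388,-.0029]; print(tip,wproj(c,tip),wproj(c,[.395,.320,.076]))
E
```

```text
clock: 20.02
position: [0.3923, 0.3214, 0.2292]
orientation: [-1.556, 0.127, -0.128]
force: [0.8, 0.3, -1.1]
width: 0.0158
[0.3923 0.3214 0.2292] [[ 0.9867  0.0018  0.1623]
 [-0.1623  0.0114  0.9867]
 [-0.0001 -0.9999  0.0115]] [-0.0001  0.001   0.0011  0.0003  0.0008  0.001  -0.0007] 0.015836863746207436 [ 0.7501  0.277  -1.1387] 20.025
[0.3946 0.3197 0.0904] [320.9035 197.3729] [321.1588 193.5414]
```

View pics/w13a.png

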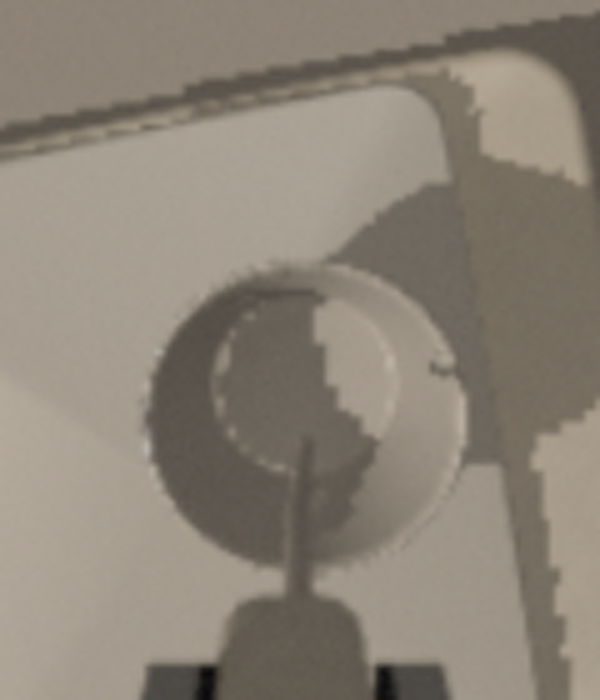

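```bash
python3 -m jog '[0,-0.05,0.06,0,0,0, 0,0,0,0,0,0, 0,0,0,0,0,0, 0,0,0,0,0,0]'
python3 - <<'E'
from h import *
o=robot.get_obs(); tip=o["position"]+R.from_rotvec(o["orientation"]).as_matrix()@[.0026,.1388,-.0029]; print(tip,abs(o["qvel"]).max(),o["force"])
order.finish_job()
E
```

```text
clock: 20.58
position: [0.3923, 0.3219, 0.2295]
orientation: [-1.556, 0.127, -0.128]
force: [-0.2, 0.0, 0.2]
width: 0.0153
[0.39457794 0.32018041 0.09067653] 0.002747403833768693 [-0.2004178   0.00348531  0.23796843]
the job is handed in; nothing more can be done
```

I handed the job in at 20.6 s with the thermometer held over the scale cup, still and close to upright.

- **Check well:** I gripped the handle across its 16 mm side, lifted it out of the stand and lowered it into the well. It met the floor where expected: the tool stood at 149 mm with 12 N of upward push, which puts the tip about 10 mm above the table.
- **Carry:** I drew it out and carried it over the bowls with the tip about 60 mm above them. The wrist force stayed near zero, and I saw no sign of anything touched or shifted.
- **Final position:** the tip is about 14.7 mm above the cup's rim and within about 1 mm of the middle of its mouth, by the wrist camera. The joints were essentially still, the wrist force under 0.5 N and the grip 15 mm wide.
- **Upright:** I estimated the lean rather than measuring it at the end, and corrected about 0.7–1 degree of it with small tool tilts. I expect under 1 degree remains.

The cameras disagreed on some points:

- The scene camera placed the stand and well about 6–10 mm nearer in x than the wrist camera.
- The top camera put the cup about 5 mm from where the wrist camera did.

I used the wrist camera values, and the free entry into the bore and the floor contact height supported them. At the end the arm hid the cup from the scene camera and mostly from the top camera, so the final position rests on the wrist camera alone.

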